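Count to the third gap and park the indicator tile

ROBOT

A 6-joint arm with a two-finger parallel gripper is mounted at the origin on the work surface. World frame = base frame: x ahead of the robot, y to its left, z up, the work surface at z = 0. Lengths are in m, angles in rad, forces in N, time in s.
With the tool pointing down it reaches from about 0.35 to 0.775 m from the base axis. Payload 5.5 kg.
Tool frame: the origin (TCP) lies at the very end of the fingers, on their centre line; the grasp point (between the pads) lies 19 mm behind it; z points along the fingers, y is the line along which they close (so a half turn about z gives the same grasp; the last joint's range is limited). The gripper opens to 85 mm and grips with 20 to 120 N. Pads are 22 mm wide; open, the fingers measure 114 mm over their backs; the gripper's body (76 mm by 85 mm) begins 54 mm behind the grasp point. The pads swing forward as they close: fully open they stand 13 mm farther back than shut.
Start: joints at [1.208, 0.313, 0.046, 1.304, 0, 1.431], TCP at [0.127, 0.561, 0.231] pointing down, gripper open.
Joint ranges: [-2.76, 2.76], [-0.86, 1.69], [-1.03, 1.26], [-2.2, 2.34], [-1.47, 1.5], [-3.14, 3.14]. Speed limits (rad/s): [2.57, 2.57, 3.14, 3.14, 3.14, 3.14].

INTERFACE

Orientations are given as a unit quaternion [w, x, y, z].
In Python, from workcell import env gives the robot as it stands. The module is installed in compiled form; this text tells all that it offers.
- The arm moves only by the tool jog_arm, never from a script. Its arguments are lists of equal length, an entry for each row: "gripper": the opening, from 0 (shut) to 1 (fully open); "offset": the shift along the world's x, y, z in cm, a list of three; "twist": the turn about the world's z in degrees. In form: {"gripper": [gripper, ...], "offset": [[dx, dy, dz], ...], "twist": [twist, ...]}. A call has exactly 8 rows; each row is the pose to reach, as a shift and turn from the pose commanded when the call began; what a row does not reach only later rows make up. A row lasts 1/8 s, in which the tool goes at most 62.5 mm and 10.7 degrees, less where a joint would pass 70% of its speed; a pose out of reach is approached as far as the arm can. A call with a gripper value outside its range is refused whole. The fingers move at their own pace and stop on an object; "squeeze" is the grip in N (left out, the last holds). Time passes only in rows, so rows that repeat a pose let the fingers close, or fill a call up. It gives the time, the measured TCP pose, the force, the opening and the grip force at its end, in the units of the state.
- env.get_state(): the state, without advancing time (a new reading comes with each control period).
- env.read_camera(name): name is "scene" or "top" or "wrist"; returns a dict with "image" (384x512x3 uint8, red, green, blue), "z_map" (384x512 float32, m along the optical axis (not along the pixel's ray), 0 where there is no reading), "fovy" (degrees; the focal length in pixels is half the picture's height over the tangent of half this angle, whatever the lens; pixels are square), "cx", "cy" (the principal point, pixels), "cam_to_world" (4x4, takes a point from camera to world coordinates). Camera axes: x right, y up, looking along -z (the intrinsics and any distortion apply to the point x, -y, -z); pixel columns grow to the right and rows downward; lengths in m; the calibration is good to about 2 mm. A picture is of the moment at which its call begins.
- env.hand_in(): hands the job in; it is judged then, once.
The state is a dict: "clock": time; "joint_pos": joint angles; "qvel": joint speeds; "tau": joint torques, N m; "tcp_pos": TCP position; "orientation": TCP orientation; "wrist_force": force on the tool from outside, world axes, zero at the start; "ft_torque": the same for the moment, N m; "finger_gap": finger opening in m; "grip_force": force on a finger pad.
Only numpy, scipy, OpenCV 4.12 (cv2) and the standard library are available. Lean on these libraries where they do the work, as an engineer would, in place of code of your own. Each camera call takes 0.05 s, during which the arm holds its last target. There are 200 camera calls.

TASK

Put the indicator tile (ivory with a red mark) away in the tile rail: with a fingertip, run along the brass tabs from the mother-of-pearl end, flicking the tabs of the first, second and third gaps in that order and leaving the other four alone. Then push the tile along the table top with the fingertips into that third gap until it is fully home against the back wall. Do not lift or tip the tile, leave everything else on the table where it is, and finish clear.

Things in the scene. Friction and masses are not known exactly. Their poses are not given: they have to be found in the camera images.
- rail: wooden divider rail, fixed. Origin: table level, front face of back wall, mid length; y along the rail, z up, open to -x (robot side). Back wall x 0 to 14 mm, 30 high. 8 dividers, 10 thick, 22 high, with rounded noses at x = -36 mm, bound 7 gaps 36 mm wide, centred at y = +138, +92, +46, 0, -46, -92, -138 mm; the table is their floor. A springy brass tab stands on the wall over each gap
- cap_pearl_top (a point): centre of the top of the white mother-of-pearl end cap, a fixed block 46 (rail x) x 24 (rail y) x 32 mm high at one end of the rail, at rail x = -9, y = +179 or -179 mm (it varies which). The gap next to it is the first gap
- cap_black_top (a point): centre of the top of the black end cap, same size, at the other end of the rail
- tile: the indicator tile: loose, ivory with red dot and bar, lying flat, 48 mm long (its x), 30 wide (its y), 18 thick, about 60 g; origin under its centre. It starts 95 to 115 mm in front of the rail's back wall, within 0.25 rad of square, its dot end (+x) towards the rail. Fully home its origin is at rail x = -24 mm and it sticks out 12 mm past the divider noses
- tab0 (a joint): bend of the springy brass tab at rail y = +138 mm, an upright blade 32 tall, 12 (rail x) x 3 mm (rail y), hinged at its foot on the back wall's top at rail x = 7, z = 30 mm (top at z = 62). rad: 0 upright, + leans to rail +y, - to -y, limits 1.5. A light spring (0.04 N m/rad) stands it up again. Flicked = bent 0.35 or more
- tab1 (a joint): bend of the springy brass tab at rail y = +92 mm, an upright blade 32 tall, 12 (rail x) x 3 mm (rail y), hinged at its foot on the back wall's top at rail x = 7, z = 30 mm (top at z = 62). rad: 0 upright, + leans to rail +y, - to -y, limits 1.5. A light spring (0.04 N m/rad) stands it up again. Flicked = bent 0.35 or more
- tab2 (a joint): bend of the springy brass tab at rail y = +46 mm, an upright blade 32 tall, 12 (rail x) x 3 mm (rail y), hinged at its foot on the back wall's top at rail x = 7, z = 30 mm (top at z = 62). rad: 0 upright, + leans to rail +y, - to -y, limits 1.5. A light spring (0.04 N m/rad) stands it up again. Flicked = bent 0.35 or more
- tab3 (a joint): bend of the springy brass tab at rail y = +0 mm, an upright blade 32 tall, 12 (rail x) x 3 mm (rail y), hinged at its foot on the back wall's top at rail x = 7, z = 30 mm (top at z = 62). rad: 0 upright, + leans to rail +y, - to -y, limits 1.5. A light spring (0.04 N m/rad) stands it up again. Flicked = bent 0.35 or more
- tab4 (a joint): bend of the springy brass tab at rail y = -46 mm, an upright blade 32 tall, 12 (rail x) x 3 mm (rail y), hinged at its foot on the back wall's top at rail x = 7, z = 30 mm (top at z = 62). rad: 0 upright, + leans to rail +y, - to -y, limits 1.5. A light spring (0.04 N m/rad) stands it up again. Flicked = bent 0.35 or more
- tab5 (a joint): bend of the springy brass tab at rail y = -92 mm, an upright blade 32 tall, 12 (rail x) x 3 mm (rail y), hinged at its foot on the back wall's top at rail x = 7, z = 30 mm (top at z = 62). rad: 0 upright, + leans to rail +y, - to -y, limits 1.5. A light spring (0.04 N m/rad) stands it up again. Flicked = bent 0.35 or more
- tab6 (a joint): bend of the springy brass tab at rail y = -138 mm, an upright blade 32 tall, 12 (rail x) x 3 mm (rail y), hinged at its foot on the back wall's top at rail x = 7, z = 30 mm (top at z = 62). rad: 0 upright, + leans to rail +y, - to -y, limits 1.5. A light spring (0.04 N m/rad) stands it up again. Flicked = bent 0.35 or more
- die_a: brass die, 14 mm cube, origin under its centre; leave alone
- die_b: second brass die, likewise; leave alone
- spare: spare tile, dark blue with a white dot, 48 x 30 x 18 mm, origin under its centre; leave alone
- saucer: saucer, 110 mm across, 9 mm high, origin under its centre; leave alone
- cup: gilt-rimmed glass cup standing on the saucer, 59 mm across, 80 mm high, origin under its centre; leave alone
- ashtray: turquoise ceramic ashtray, 112 mm across, 32 mm high, origin under its centre; leave alone
- sugar: copper sugar bowl, 80 mm across, 50 mm high, origin under its centre; leave alone

How it is judged:
On the way, in this order (a step that is already met when the one before it is completed fails the run):
1. the fingers bend the first tab from the mother-of-pearl end by 0.35 rad or more (contact force between the fingers and rail above 0.02 N and ((y of cap_pearl_top in the frame of rail above 0 m and (value of joint tab0 above 0.35 rad or value of joint tab0 below -0.35 rad)) or (y of cap_pearl_top in the frame of rail below 0 m and (value of joint tab6 above 0.35 rad or value of joint tab6 below -0.35 rad)))), for 0.02 s.
2. the fingers bend the second tab from the mother-of-pearl end by 0.35 rad or more (contact force between the fingers and rail above 0.02 N and ((y of cap_pearl_top in the frame of rail above 0 m and (value of joint tab1 above 0.35 rad or value of joint tab1 below -0.35 rad)) or (y of cap_pearl_top in the frame of rail below 0 m and (value of joint tab5 above 0.35 rad or value of joint tab5 below -0.35 rad)))), for 0.02 s.
3. the fingers bend the third tab from the mother-of-pearl end by 0.35 rad or more (contact force between the fingers and rail above 0.02 N and ((y of cap_pearl_top in the frame of rail above 0 m and (value of joint tab2 above 0.35 rad or value of joint tab2 below -0.35 rad)) or (y of cap_pearl_top in the frame of rail below 0 m and (value of joint tab4 above 0.35 rad or value of joint tab4 below -0.35 rad)))), for 0.02 s.
4. the tile is pushed home in the third gap (((y of cap_pearl_top in the frame of rail above 0 m and x of tile in the frame of rail between -0.029 and -0.019 m and y of tile in the frame of rail between 0.037 and 0.055 m) or (y of cap_pearl_top in the frame of rail below 0 m and x of tile in the frame of rail between -0.029 and -0.019 m and y of tile in the frame of rail between -0.055 and -0.037 m))), for 0.2 s.
At the end, for the whole second after the job is handed in: the indicator tile lies flat in the third gap from the mother-of-pearl end, its centre within 5 mm of fully home and inside the gap's width, within 0.2 rad of square, and at rest (((y of cap_pearl_top in the frame of rail above 0 m and x of tile in the frame of rail between -0.029 and -0.019 m and y of tile in the frame of rail between 0.037 and 0.055 m) or (y of cap_pearl_top in the frame of rail below 0 m and x of tile in the frame of rail between -0.029 and -0.019 m and y of tile in the frame of rail between -0.055 and -0.037 m)) and height (world z) of tile below 0.003 m and angle between the x axis of tile and the x axis of rail, either way round below 0.2 rad and linear speed of tile below 0.02 m/s); the robot touches nothing.
It fails at once if a tab beyond the third is flicked (bent by more than 0.35 rad) ((value of joint tab3 above 0.35 rad or value of joint tab3 below -0.35 rad) or ((y of cap_pearl_top in the frame of rail above 0 m and ((value of joint tab4 above 0.35 rad or value of joint tab4 below -0.35 rad) or (value of joint tab5 above 0.35 rad or value of joint tab5 below -0.35 rad) or (value of joint tab6 above 0.35 rad or value of joint tab6 below -0.35 rad))) or (y of cap_pearl_top in the frame of rail below 0 m and ((value of joint tab0 above 0.35 rad or value of joint tab0 below -0.35 rad) or (value of joint tab1 above 0.35 rad or value of joint tab1 below -0.35 rad) or (value of joint tab2 above 0.35 rad or value of joint tab2 below -0.35 rad))))).
It fails at once if the indicator tile is lifted more than 8 mm or tipped by more than 0.35 rad (height (world z) of tile above 0.008 m or angle between tile's own z axis and vertical above 0.35 rad).
It fails at once if a die, the spare tile, the saucer, glass, ashtray or sugar bowl is moved by more than 15 mm (distance of any of die_a, die_b, spare, saucer, cup, ashtray, sugar from where it was at the start of the episode above 0.015 m).
It also fails if it takes over 67 s, if anything falls off the work surface, if the arm or the gripper's body presses on something with over 40 N, if the wrist force passes 120 N, or if a joint passes its speed limit or range.

## Working session

There is one attempt and no reset: what is moved stays moved. The work goes in short steps, Python scripts to look and compute and a tool call to move; the robot and the scene stay as the last step left them, time stands still between calls to the robot, and variables do not carry over. Pictures are saved under pics/ and viewed, at most 10 in all, crops included, and the job is handed in when it is done.

Besides the shell and the picture viewer there is one more tool, called after ">>>" by a JSON object that holds its "op" and its "data", one argument or row to a line. jog_arm: Moves the arm, as the interface text tells. Its arguments: {"type":"object","properties":{"gripper":{"type":"array"},"offset":{"type":"array"},"twist":{"type":"array"},"squeeze":{"type":"number"}},"required":["gripper","offset","twist"]}

```bash
mkdir -p pics; cat > h.py <<'E'
import numpy as np, cv2
from workcell import env
def ray(c,u,v):
    f=192/np.tan(np.radians(c["fovy"])/2); u=np.asarray(u,float);v=np.asarray(v,float)
    d=np.stack([(u-c["cx"])/f,-(v-c["cy"])/f,-np.ones_like(u)],-1)
    M=np.array(c["cam_to_world"]); return M[:3,3], d@M[:3,:3].T
def plane(c,u,v,z):
    o,d=ray(c,u,v); return o+d*((z-o[2])/d[...,2])[...,None]
def cloud(c):
    v,u=np.mgrid[:384,:512]; o,d=ray(c,u,v); return o+d*c["z_map"][...,None]
E
python3 - <<'E'
from h import *
for n in("top","scene"):
    c=env.read_camera(n); cv2.imwrite(f"pics/{n}0.png",c["image"][...,::-1])
    print(n,c["fovy"],c["cx"],c["cy"],np.round(c["cam_to_world"],3).tolist(),[k for k in c])
print(env.get_state())
E
```

```text
top 46.70935841732926 262.13558467029355 191.3124974530252 [[0.023, 0.993, -0.114, 0.375], [-1.0, 0.024, 0.011, 0.007], [0.014, 0.114, 0.993, 1.339], [0.0, 0.0, 0.0, 1.0]] ['image', 'z_map', 'fovy', 'cx', 'cy', 'cam_to_world']
scene 50.48759968424628 260.1184429443798 197.11408078359668 [[0.352, -0.649, 0.674, 1.288], [0.936, 0.24, -0.257, -0.296], [0.005, 0.722, 0.692, 0.852], [0.0, 0.0, 0.0, 1.0]] ['image', 'z_map', 'fovy', 'cx', 'cy', 'cam_to_world']
{'clock': 0.1, 'joint_pos': array([ 1.20839137e+00,  3.13939318e-01,  4.50933790e-02,  1.30364444e+00,
       -3.95499873e-05,  1.43119742e+00]), 'qvel': array([ 0.00161371, -0.00114611,  0.00236272,  0.00087928, -0.00043824,
       -0.0018382 ]), 'tau': array([ 2.69803073e-03, -4.81724596e+01,  2.99245852e+01,  1.27570209e-02,
       -1.44819819e-04,  1.64955060e-05]), 'tcp_pos': array([0.12690628, 0.56033286, 0.23049042]), 'orientation': array([-1.91224711e-04,  1.11172678e-01,  9.93800744e-01, -8.25396299e-04]), 'wrist_force': array([0.35741839, 1.25712221, 0.37600222]), 'ft_torque': array([-0.01821265,  0.0718972 , -0.00804798]), 'grip_force': 0.0, 'finger_gap': 0.08538544430816719}
```

View pics/top0.png

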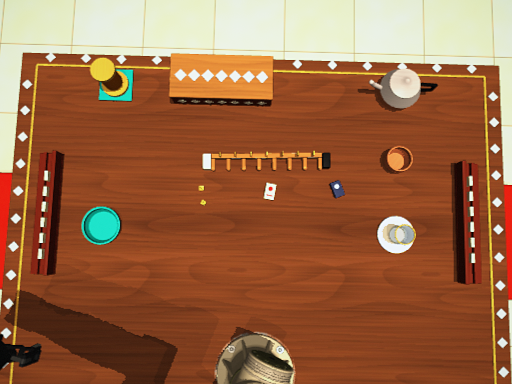

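View pics/scene0.png

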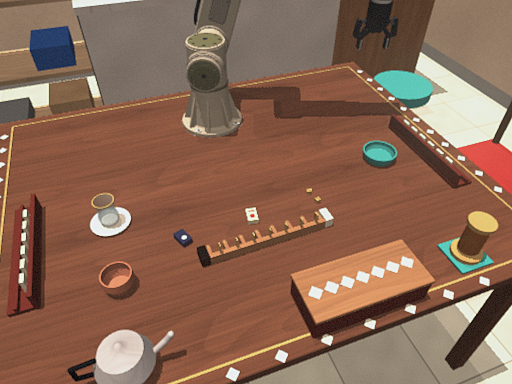

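The top view shows the pearl cap at (207,161), the black cap at (326,160), the tile at (270,191) and the dice near (201,195). The pearl end lies towards world +y, so the third gap is tab2. Next I measure these positions.

```bash
cat > m.py <<'E'
from h import *
def blob(mask,box):
    m=np.zeros_like(mask); x0,y0,x1,y1=box; m[y0:y1,x0:x1]=mask[y0:y1,x0:x1]
    n,l,s,ce=cv2.connectedComponentsWithStats(m.astype(np.uint8)); 
    i=1+np.argmax(s[1:,4]); return l==i
E
python3 - <<'E'
from m import *
for n,bx in (("top",[(198,150,218,172),(318,150,336,170),(260,178,280,204)]),("scene",[(315,203,338,232),(194,242,216,268),(240,203,264,227)])):
    c=env.read_camera(n); im=c["image"].astype(int); P=cloud(c)
    lo=im.min(2); hi=im.max(2)
    for name,mk,b,z in (("pearl",lo>130,bx[0],.032),("black",hi<50,bx[1],.032),("tile",lo>110,bx[2],.018)):
        B=blob(mk,b); v,u=np.nonzero(B); Q=P[B]
        top=Q[Q[:,2]>np.percentile(Q[:,2],85)-.006]
        print(n,name,B.sum(),u.mean().round(1),v.mean().round(1),"ray",plane(c,u.mean(),v.mean(),z).round(4),"cloudtop",top.mean(0).round(4),len(top))
        if name=="tile":
            r=cv2.minAreaRect(plane(c,u,v,z)[:,:2].astype(np.float32)*1000); print(r)
E
```

```text
top pearl 120 206.5 161.0 ray [0.6128 0.1605 0.032 ] cloudtop [0.6131 0.1603 0.0323] 108
top black 126 325.5 160.5 ray [ 0.6234 -0.1944  0.032 ] cloudtop [ 0.6223 -0.1935  0.0465] 92
top tile 154 269.6 190.9 ray [ 0.5294 -0.0297  0.018 ] cloudtop [ 0.5265 -0.0303  0.0403] 122
((529.997802734375, -29.762493133544922), (30.564258575439453, 48.458282470703125), 79.89254760742188)
scene pearl 114 325.6 213.8 ray [0.6151 0.1569 0.032 ] cloudtop [0.6211 0.1533 0.0377] 105
scene black 179 203.4 256.1 ray [ 0.6402 -0.2009  0.032 ] cloudtop [ 0.6403 -0.2011  0.0436] 122
scene tile 136 251.3 213.6 ray [ 0.5295 -0.0329  0.018 ] cloudtop [ 0.5303 -0.0321  0.0165] 118
((529.37890625, -32.820655822753906), (31.591094970703125, 50.846832275390625), 81.02823638916016)
```

>>> {"op": "jog_arm", "data": {
  "gripper": [0,0,0,0,0,0,0,0],
  "offset": [
    [3,-4,0],
    [6,-8,0],
    [9,-12,0],
    [12,-16,0],
    [15,-20,0],
    [18,-24,0],
    [21,-28,0],
    [21,-28,0]
  ],
  "twist": [2,4,6,8,10,12,14.4,14.4]
}}

```text
clock: 1.2
tcp_pos: [0.3388, 0.2786, 0.2313]
orientation: [0.0, -0.011, 1.0, -0.0]
wrist_force: [-0.4, 1.0, 0.0]
finger_gap: 0.0001
grip_force: 0.0
```

>>> {"op": "jog_arm", "data": {
  "gripper": [0,0,0,0,0,0,0,0],
  "offset": [
    [3,-3,0],
    [6,-6,0],
    [9,-10,0],
    [12,-13,0],
    [15,-17,0],
    [18,-21,0],
    [21,-24,0],
    [21,-24,0]
  ],
  "twist": [0,0,0,0,0,0,0,0]
}}

```text
clock: 2.2
tcp_pos: [0.5487, 0.0397, 0.2305]
orientation: [-0.0, -0.013, 1.0, 0.0]
wrist_force: [0.9, 0.6, 0.8]
finger_gap: -0.0001
grip_force: 0.0
```

```bash
python3 - <<'E'
from h import *
c=env.read_camera("wrist"); cv2.imwrite("pics/w1.png",c["image"][...,::-1])
print(c["fovy"],c["cx"],c["cy"],np.round(c["cam_to_world"],3).tolist())
s=env.get_state(); print(s["clock"],s["tcp_pos"],s["orientation"],s["finger_gap"])
E
```

```text
67.56651082165124 254.71380207200724 189.2015064723316 [[-0.025, -0.951, -0.309, 0.469], [1.0, -0.024, -0.007, 0.039], [-0.001, -0.309, 0.951, 0.372], [0.0, 0.0, 0.0, 1.0]]
2.25 [0.547321   0.04087637 0.23059766] [-6.63197236e-04 -1.36818946e-02  9.99906113e-01  3.61014604e-04] -0.00018036327628410902
```

View pics/w1.png

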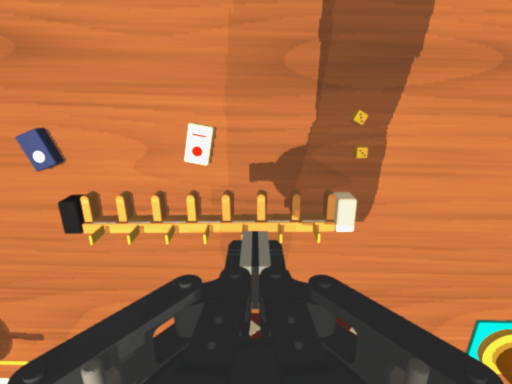

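The wrist view shows the pearl cap at (345,212), the black cap at (72,214), the tile at (199,145), and the dice at (361,117) and (362,153). Next I refine the poses from here.

```bash
cat > w.py <<'E'
from m import *
def measure(c,bt):
    im=c["image"].astype(int); P=cloud(c); lo=im.min(2)
    out={}
    v,u=np.nonzero(blob(lo>110,bt)); 
    for z in (.018,):
        Q=plane(c,u,v,z)[:,:2].astype(np.float32)*1000
        r=cv2.minAreaRect(Q); out["tile"]=r
    return out
E
python3 - <<'E'
from w import *
c=env.read_camera("wrist"); im=c["image"].astype(int); P=cloud(c)
print(measure(c,(175,115,225,175)))
cs=[]
for n,mk,b in(("pearl",im.min(2)>110,(325,185,362,238)),("black",im.max(2)<70,(50,190,90,240))):
    B=blob(mk,b)&(abs(P[...,2]-.032)<.004); v,u=np.nonzero(B)
    Q=plane(c,u,v,.032); r=cv2.minAreaRect(Q[:,:2].astype(np.float32)*1000); print(n,B.sum(),r,"z",P[B][:,2].mean()); cs.append(np.array(r[0])/1000)
a,b=cs; d=a-b; yaw=np.arctan2(-d[0],d[1]); R=np.array([[np.cos(yaw),-np.sin(yaw)],[np.sin(yaw),np.cos(yaw)]])
o=(a+b)/2+R@[.009,0]; print("len",np.linalg.norm(d),"yaw",yaw,"o",o)
# tabs by height
M=(P[...,2]>.045)&(P[...,2]<.07)&(np.arange(512)<330); M&=(np.arange(384)[:,None]<246)&(np.arange(384)[:,None]>180)
n,l,s,ce=cv2.connectedComponentsWithStats(M.astype(np.uint8))
for i in range(1,n):
    if s[i,4]>8:
        q=np.median(P[l==i],0); print("tab",s[i,4],q.round(4),((q[:2]-o)@R).round(4))
for n,t in (("t0",(7,138)),("t1",(7,92)),("t2",(7,46)),("start",(7,168)),("gap",(-24,46))): print(n,o+R@(np.array(t)/1000))
E
```

```text
{'tile': ((527.6563110351562, -30.66759490966797), (31.299457550048828, 49.215885162353516), 80.5826187133789)}
pearl 588 ((611.4024658203125, 157.8967742919922), (44.5883674621582, 23.505151748657227), 1.6379320621490479) z 0.03065317108312274
black 546 ((622.91259765625, -195.1912841796875), (43.317325592041016, 22.886808395385742), 1.532631754875183) z 0.030967557161901787
len 0.35327561502342747 yaw 0.03258693415609303 o [ 0.62615275 -0.01835402]
tab 98 [ 0.6394 -0.1557  0.0553] [ 0.0087 -0.1377]
tab 82 [ 0.6375 -0.1097  0.0556] [ 0.0084 -0.0917]
tab 68 [ 0.6358 -0.0639  0.056 ] [ 0.0081 -0.0458]
tab 54 [ 0.6337 -0.0183  0.058 ] [ 0.0075 -0.0002]
tab 18 [0.6287 0.0266 0.058 ] [0.004  0.0449]
tab 38 [0.6283 0.0721 0.057 ] [0.0051 0.0904]
tab 53 [0.6292 0.1177 0.057 ] [0.0075 0.1359]
t0 [0.62865284 0.11980078]
t1 [0.63015157 0.0738252 ]
t2 [0.6316503  0.02784962]
start [0.6276754  0.14978485]
gap [0.60066676 0.02683961]
```

>>> {"op": "jog_arm", "data": {
  "gripper": [0,0,0,0,0,0,0,0],
  "offset": [
    [2,3,0],
    [4,6,0],
    [6,9,0],
    [8,11.4,0],
    [8,11.4,-4],
    [8,11.4,-8],
    [8,11.4,-12],
    [8,11.4,-12]
  ],
  "twist": [0,0,0,0,0,0,0,0]
}}

```text
clock: 3.3
tcp_pos: [0.623, 0.1562, 0.1081]
orientation: [-0.004, -0.015, 1.0, -0.0]
wrist_force: [-0.3, -0.7, 0.5]
finger_gap: -0.0001
grip_force: 0.0
```

>>> {"op": "jog_arm", "data": {
  "gripper": [0,0,0,0,0,0,0,0],
  "offset": [
    [0,0,-1],
    [0,0,-2],
    [0,0,-3],
    [0,0,-4],
    [0,0,-5],
    [0,0,-6.2],
    [0,0,-6.2],
    [0,0,-6.2]
  ],
  "twist": [0,0,0,0,0,0,0,0]
}}

```text
clock: 4.3
tcp_pos: [0.6272, 0.1548, 0.0493]
orientation: [-0.0, -0.014, 1.0, 0.0]
wrist_force: [0.4, -0.1, -0.2]
finger_gap: 0.0
grip_force: 0.0
```

>>> {"op": "jog_arm", "data": {
  "gripper": [0,0,0,0,0,0,0,0],
  "offset": [
    [0,-1,-0.3],
    [0.1,-2.2,-0.3],
    [0.1,-3.4,-0.3],
    [0.1,-4.6,-0.3],
    [0.2,-5.8,-0.3],
    [0.2,-7,-0.3],
    [0.25,-7.8,-0.3],
    [0.25,-8.4,-0.3]
  ],
  "twist": [0,0,0,0,0,0,0,0]
}}

```text
clock: 5.3
tcp_pos: [0.6295, 0.0703, 0.0462]
orientation: [-0.0, -0.014, 1.0, 0.0]
wrist_force: [0.2, 2.0, -0.7]
finger_gap: 0.0001
grip_force: 0.4
```

>>> {"op": "jog_arm", "data": {
  "gripper": [0,0,0,0,0,0,0,0],
  "offset": [
    [0,-1,0],
    [0.1,-2,0],
    [0.1,-3,0],
    [0.1,-3.8,0],
    [0.15,-4.4,0],
    [0.15,-4.8,0],
    [0.15,-4.8,0],
    [0.15,-4.8,0]
  ],
  "twist": [0,0,0,0,0,0,0,0]
}}

```text
clock: 6.3
tcp_pos: [0.6311, 0.0228, 0.0464]
orientation: [0.0, -0.014, 1.0, -0.0]
wrist_force: [-0.6, 1.4, 1.9]
finger_gap: -0.0001
grip_force: 0.5
```

```bash
python3 - <<'E'
from h import *
c=env.read_camera("wrist"); a=c["image"][140:330,130:400,::-1]
d=env.read_camera("scene"); b=d["image"][170:280,180:350,::-1]
o=np.zeros((450,760,3),np.uint8); A=cv2.resize(a,(380,267),interpolation=2);B=cv2.resize(b,(380,246),interpolation=2); o[:267,:380]=A;o[:246,380:]=B
cv2.imwrite("pics/f1.png",o[:270])
E
```

```text
(no output)
```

View pics/f1.png

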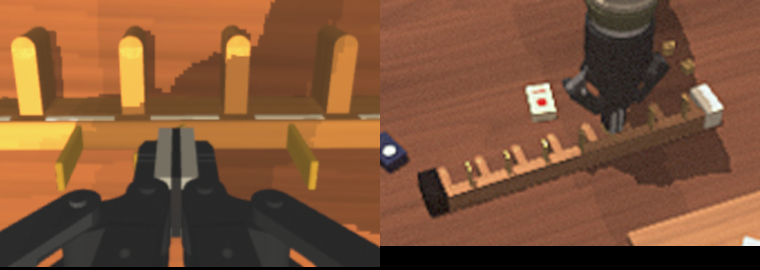

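The crop shows the third tab bent to the left of the fingers, at about (137,158) in the composite, and the fourth tab untouched at (68,158). I push a touch further to be sure, then rise and go over the tile.

>>> {"op": "jog_arm", "data": {
  "gripper": [0,0,0,0,0,0.6,0.6,0.6],
  "offset": [
    [0,-0.4,0],
    [0,-0.4,0],
    [0,-0.2,2],
    [0,0,5],
    [0,0,9],
    [-4,-2,9],
    [-8,-4,9],
    [-10.3,-5.4,9]
  ],
  "twist": [0,0,0,0,0,-4,-8,-11]
}}

```text
clock: 7.4
tcp_pos: [0.5261, -0.0319, 0.1364]
orientation: [-0.0, 0.083, 0.997, -0.0]
wrist_force: [-0.0, 0.5, -0.4]
finger_gap: 0.0513
grip_force: 0.0
```

```bash
python3 - <<'E'
from w import *
c=env.read_camera("wrist"); cv2.imwrite("pics/w2.png",c["image"][...,::-1])
s=env.get_state(); print(s["clock"],s["tcp_pos"],s["orientation"],s["finger_gap"])
E
```

```text
7.45 [ 0.52369274 -0.0328585   0.13626378] [-1.62955676e-03  8.41347823e-02  9.96452789e-01 -7.22629340e-04] 0.051274011223026765
```

View pics/w2.png

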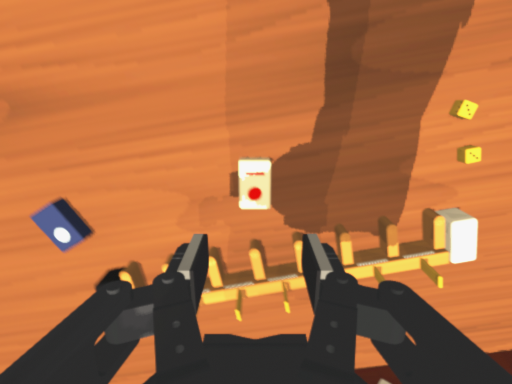

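The tile is centred between the open fingers and square to them, at (255,184). All tabs look upright. I descend to cage it.

>>> {"op": "jog_arm", "data": {
  "gripper": [0.6,0.6,0.6,0.6,0.6,0.6,0.6,0.6],
  "offset": [
    [0,0,-3],
    [0,0,-6],
    [0,0,-8],
    [0,0,-10],
    [0,0,-11.5],
    [0,0,-12.4],
    [0,0,-12.8],
    [0,0,-12.8]
  ],
  "twist": [0,0,0,0,0,0,0,0]
}}

```text
clock: 8.45
tcp_pos: [0.5283, -0.0312, 0.0085]
orientation: [0.0, 0.082, 0.997, 0.0]
wrist_force: [0.4, -0.5, -0.3]
finger_gap: 0.0512
grip_force: 0.0
```

```bash
python3 - <<'E'
from w import *
c=env.read_camera("wrist"); cv2.imwrite("pics/w3.png",c["image"][...,::-1])
s=env.get_state(); print(s["clock"],s["tcp_pos"],s["orientation"],s["finger_gap"])
print(measure(c,(200,150,310,330)))
E
```

```text
8.5 [ 0.52842859 -0.03123943  0.00871041] [ 3.30794598e-04  8.16092512e-02  9.96664347e-01 -9.70083712e-06] 0.05088518925139191
{'tile': ((524.8944091796875, -30.600305557250977), (29.07795524597168, 51.49944305419922), 80.57070922851562)}
```

View pics/w3.png

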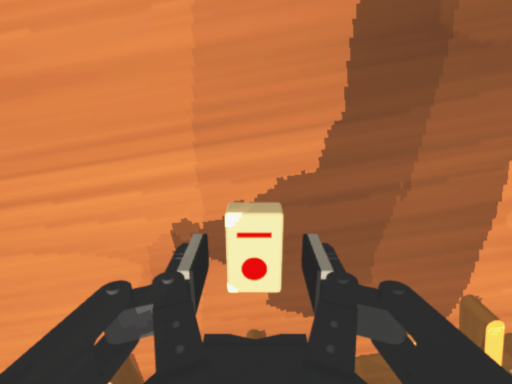

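>>> {"op": "jog_arm", "data": {
  "gripper": [0.42,0.42,0.42,0.42,0.42,0.42,0.42,0.42],
  "offset": [
    [0,0,-0.3],
    [0,0.4,-0.3],
    [0,1.2,-0.3],
    [0,2,-0.3],
    [0,2.8,-0.3],
    [0,3.6,-0.3],
    [0,4.2,-0.3],
    [0,4.6,-0.3]
  ],
  "twist": [0,0,2,4,6,8,10,11.3]
}}

```text
clock: 9.5
tcp_pos: [0.5281, 0.0152, 0.0054]
orientation: [0.0, -0.018, 1.0, -0.0]
wrist_force: [1.2, -1.0, 0.2]
finger_gap: 0.0361
grip_force: 0.5
```

>>> {"op": "jog_arm", "data": {
  "gripper": [0.42,0.42,0.42,0.42,0,0,0,0],
  "offset": [
    [0,0.4,0],
    [0,0.8,0],
    [0,1.0,0],
    [0,1.0,0],
    [0,1.0,0],
    [0,1.0,0],
    [0,1.0,0],
    [0,1.0,0]
  ],
  "twist": [0,0,0,0,0,0,0,0],
  "squeeze": 20
}}

```text
clock: 10.5
tcp_pos: [0.5281, 0.0249, 0.0054]
orientation: [0.0, -0.017, 1.0, 0.0]
wrist_force: [-0.5, 1.5, 1.8]
finger_gap: 0.0297
grip_force: 21.0
```

>>> {"op": "jog_arm", "data": {
  "gripper": [0.55,0.55,0.55,0.55,0.55,0.55,0.55,0.55],
  "offset": [
    [0,0,0],
    [0,0,0],
    [0,0,1],
    [0,0,2.5],
    [0,0,5],
    [-3,0,8],
    [-6,0,8],
    [-6,0,8]
  ],
  "twist": [0,0,0,0,0,0,0,0]
}}

```text
clock: 11.5
tcp_pos: [0.4665, 0.025, 0.0867]
orientation: [0.0, -0.017, 1.0, 0.0]
wrist_force: [-0.6, -0.4, -0.8]
finger_gap: 0.047
grip_force: 0.0
```

```bash
python3 - <<'E'
from w import *
c=env.read_camera("wrist"); cv2.imwrite("pics/w4.png",c["image"][...,::-1])
s=env.get_state(); print(s["clock"],s["tcp_pos"],s["orientation"],s["finger_gap"])
E
```

```text
11.55 [0.46807302 0.02484122 0.08662849] [ 9.38522311e-04 -1.68799197e-02  9.99857080e-01 -7.90868730e-05] 0.04709948460320553
```

View pics/w4.png

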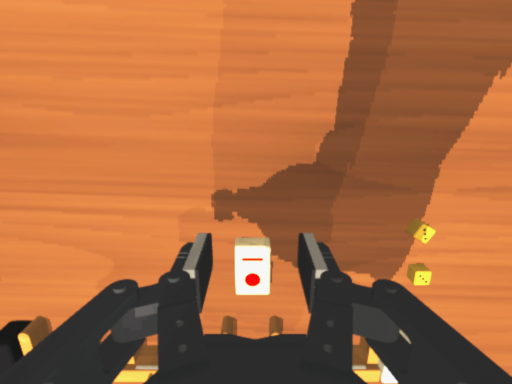

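The tile at (252,265) is square and centred between the noses of the third gap, at (229,325) and (276,325). Next I shut the fingers, descend behind it and push.

>>> {"op": "jog_arm", "data": {
  "gripper": [0,0,0,0,0,0,0,0],
  "offset": [
    [0,-0.2,0],
    [0,-0.2,0],
    [0,-0.2,-2],
    [0,-0.2,-4],
    [0,-0.2,-6],
    [0,-0.2,-7.2],
    [0,-0.2,-8],
    [0,-0.2,-8]
  ],
  "twist": [0,0,0,0,0,0,0,0]
}}

```text
clock: 12.55
tcp_pos: [0.4679, 0.0228, 0.005]
orientation: [-0.0, -0.017, 1.0, 0.0]
wrist_force: [0.2, -0.0, -0.6]
finger_gap: -0.0002
grip_force: 0.0
```

>>> {"op": "jog_arm", "data": {
  "gripper": [0,0,0,0,0,0,0,0],
  "offset": [
    [0.8,0,0],
    [1.6,0,0],
    [2.4,0.1,0],
    [3.2,0.1,0],
    [4.0,0.1,0],
    [4.8,0.15,0],
    [5.6,0.2,0],
    [5.6,0.2,0]
  ],
  "twist": [0,0,0,0,0,0,0,0]
}}

```text
clock: 13.55
tcp_pos: [0.5252, 0.0248, 0.0054]
orientation: [0.001, -0.017, 1.0, 0.0]
wrist_force: [-0.4, 0.1, 0.3]
finger_gap: 0.0001
grip_force: 0.0
```

```bash
python3 - <<'E'
from h import *
c=env.read_camera("wrist"); cv2.imwrite("pics/w5.png",c["image"][...,::-1])
s=env.get_state(); print(s["clock"],s["tcp_pos"],s["wrist_force"])
E
```

```text
13.6 [0.52456172 0.02484521 0.00527395] [ 0.30401194 -0.18828329 -0.29768991]
```

View pics/w5.png

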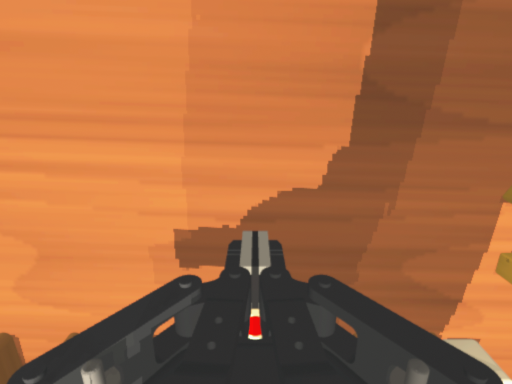

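The fingers hide most of the tile, but its red mark shows straight ahead through the finger slit at (255,323). I push on slowly.

>>> {"op": "jog_arm", "data": {
  "gripper": [0,0,0,0,0,0,0,0],
  "offset": [
    [0.5,0,0],
    [1.0,0,0],
    [1.5,0.05,0],
    [2.0,0.05,0],
    [2.5,0.1,0],
    [3.0,0.1,0],
    [3.5,0.1,0],
    [3.5,0.1,0]
  ],
  "twist": [0,0,0,0,0,0,0,0]
}}

```text
clock: 14.6
tcp_pos: [0.5599, 0.0257, 0.0054]
orientation: [0.0, -0.017, 1.0, -0.0]
wrist_force: [-0.3, -0.1, -0.5]
finger_gap: 0.0002
grip_force: 0.0
```

>>> {"op": "jog_arm", "data": {
  "gripper": [0,0,0,0,0,0,0,0],
  "offset": [
    [0.1,0,0],
    [0.2,0,0],
    [0.3,0,0],
    [0.4,0,0],
    [0.5,0,0],
    [0.6,0,0],
    [0.6,0,0],
    [0.6,0,0]
  ],
  "twist": [0,0,0,0,0,0,0,0]
}}

```text
clock: 15.6
tcp_pos: [0.5652, 0.0258, 0.0054]
orientation: [0.0, -0.017, 1.0, 0.0]
wrist_force: [-0.2, 0.2, 0.1]
finger_gap: 0.0001
grip_force: 0.0
```

>>> {"op": "jog_arm", "data": {
  "gripper": [0,0,0,0,0,0,0,0],
  "offset": [
    [0.05,0,0],
    [0.1,0,0],
    [0.15,0,0],
    [0.2,0,0],
    [0.25,0,0],
    [0.3,0,0],
    [0.3,0,0],
    [0.3,0,0]
  ],
  "twist": [0,0,0,0,0,0,0,0]
}}

```text
clock: 16.6
tcp_pos: [0.568, 0.0258, 0.0053]
orientation: [-0.0, -0.017, 1.0, 0.0]
wrist_force: [-0.4, 0.8, 0.7]
finger_gap: -0.0
grip_force: 0.5
```

>>> {"op": "jog_arm", "data": {
  "gripper": [0,0,0,0,0,0,0,0],
  "offset": [
    [0.05,0,0],
    [0.1,0,0],
    [0.15,0,0],
    [0.2,0,0],
    [0.2,0,0],
    [0.2,0,0],
    [0.2,0,0],
    [0.2,0,0]
  ],
  "twist": [0,0,0,0,0,0,0,0]
}}

```text
clock: 17.6
tcp_pos: [0.5681, 0.0258, 0.0052]
orientation: [-0.002, -0.017, 1.0, -0.0]
wrist_force: [-6.8, -0.2, 5.6]
finger_gap: 0.0002
grip_force: 3.6
```

Contact with the back wall is firm: the TCP stopped and the wrist force is -6.8 N. I back off, rise and check.

>>> {"op": "jog_arm", "data": {
  "gripper": [0,0,0,0,0,0,0,0],
  "offset": [
    [-0.5,0,0],
    [-1.5,0,0],
    [-3,0,0],
    [-4,0,2],
    [-5,0,6],
    [-6,0,10],
    [-7,0,14],
    [-7,0,14]
  ],
  "twist": [0,0,0,0,0,0,0,0]
}}

```text
clock: 18.6
tcp_pos: [0.5019, 0.0257, 0.1487]
orientation: [0.004, -0.017, 1.0, -0.0]
wrist_force: [0.8, -0.3, 0.4]
finger_gap: 0.0001
grip_force: 0.0
```

```bash
python3 - <<'E'
from w import *
c=env.read_camera("wrist"); cv2.imwrite("pics/w6.png",c["image"][...,::-1])
t=env.read_camera("top")
o=np.array([.62615,-.01835]); y=.0326; R=np.array([[np.cos(y),-np.sin(y)],[np.sin(y),np.cos(y)]])
for n,d,b in(("wrist",c,(215,200,300,300)),("top",t,(230,140,275,185))):
    im=d["image"].astype(int); v,u=np.nonzero(blob(im.min(2)>110,b)); Q=plane(d,u,v,.018)[:,:2]
    r=cv2.minAreaRect(Q.astype(np.float32)*1000); print(n,len(u),u.mean(),v.mean(),r,(np.array(r[0])/1000-o)@R)
print(env.get_state()["tcp_pos"])
E
```

```text
wrist 44 247.9318181818182 267.77272727272725 ((602.6163940429688, 22.37738037109375), (12.693960189819336, 5.845433712005615), 42.34794616699219) [-0.02219362  0.0414728 ]
top 1671 251.40155595451824 165.2202274087373 ((614.5838012695312, 25.237701416015625), (131.2810516357422, 133.15206909179688), 1.4142754077911377) [-0.01013935  0.04394153]
[0.50023665 0.02581721 0.1454469 ]
```

View pics/w6.png

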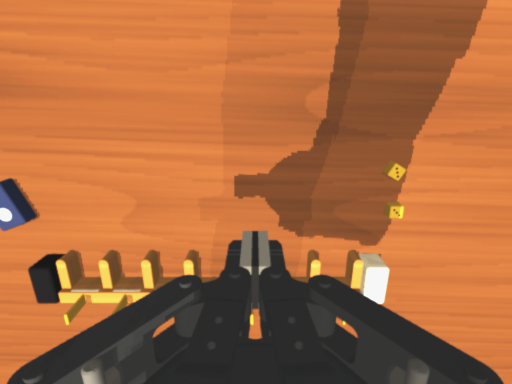

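The gripper hides the third gap. I move aside and up to see the tile.

>>> {"op": "jog_arm", "data": {
  "gripper": [0,0,0,0,0,0,0,0],
  "offset": [
    [-1,-2,2],
    [-2,-4,4],
    [-3,-6,6],
    [-4,-8,8],
    [-4,-10,8],
    [-4,-10,8],
    [-4,-10,8],
    [-4,-10,8]
  ],
  "twist": [0,0,0,0,0,0,0,0]
}}

```text
clock: 19.7
tcp_pos: [0.4598, -0.0735, 0.2246]
orientation: [-0.001, -0.017, 1.0, 0.0]
wrist_force: [0.4, 0.8, 0.7]
finger_gap: 0.0006
grip_force: 0.0
```

```bash
python3 - <<'E'
from w import *
c=env.read_camera("wrist"); cv2.imwrite("pics/w7.png",c["image"][...,::-1])
o=np.array([.62615,-.01835]); y=.0326; R=np.array([[np.cos(y),-np.sin(y)],[np.sin(y),np.cos(y)]])
P=cloud(c); im=c["image"].astype(int); L=(P[...,:2]-o)@R
m=(im.min(2)>90)&(abs(L[...,0]+.024)<.05)&(abs(L[...,1]-.046)<.03)
v,u=np.nonzero(blob(m,(0,0,512,384))); Q=plane(c,u,v,.018)[:,:2]
r=cv2.minAreaRect(Q.astype(np.float32)*1000); print(len(u),u.mean(),v.mean(),r,(np.array(r[0])/1000-o)@R,"z",np.median(P[v,u,2]))
E
```

```text
765 319.89281045751636 260.7908496732026 ((597.4449462890625, 21.02299690246582), (55.72648239135742, 41.957096099853516), 1.9477131366729736) [-0.02740647  0.0402877 ] z 0.01667559612921693
```

View pics/w7.png

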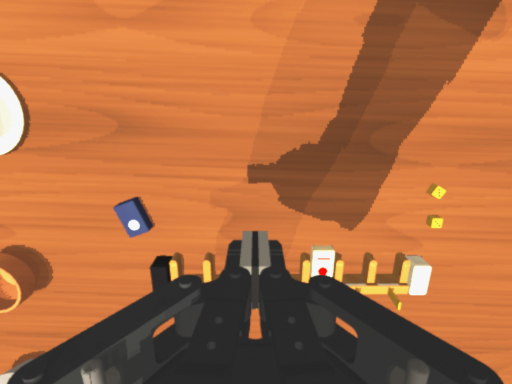

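The tile, at (322,262), sits in the third gap between its dividers. A tighter mask will give its position and the front edge.

```bash
python3 - <<'E'
from w import *
c=env.read_camera("wrist")
o=np.array([.62615,-.01835]); y=.0326; R=np.array([[np.cos(y),-np.sin(y)],[np.sin(y),np.cos(y)]])
im=c["image"].astype(int)
B=blob(im.min(2)>120,(308,235,338,285)); v,u=np.nonzero(B); P=cloud(c)[B]; L=(plane(c,u,v,.018)[:,:2]-o)@R; k=abs(P[:,2]-.018)<.004; L=L[k]
print(k.sum(),np.percentile(L,[1,99],axis=0),u.min(),u.max(),v.min(),v.max())
r=cv2.minAreaRect(L[L[:,0]<-.02].astype(np.float32)*1000); print(r)
E
```

```text
477 [[-0.04730791  0.03012249]
 [-0.00745203  0.05959623]] 311 334 249 276
((-33.8946647644043, 44.91074752807617), (26.818193435668945, 29.94756317138672), 0.09409199655056)
```

The front edge is at rail x = -47 mm (ideal -48), y is 44.9 mm, the tile is square, and the top is at z ≈ 17 mm. It is home and the arm is clear.

```bash
python3 -c "
from workcell import env
print(env.hand_in())"
```

```text
the job is handed in; nothing more can be done
None
```

I swept a closed fingertip past the first three tabs in order from the mother-of-pearl end, pushed the tile home in the third gap (measured within about 2 mm of ideal and square), and handed in with the arm clear; the hand-in returned no verdict.

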